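# Lay out a blue glaze test series by shade

### The job

Lay the four blue glaze test tiles that lie on the worktop (sky blue, medium blue, navy and an almost black ink blue) out on the wooden sample rail as a graded series, one flat and centred on each grey felt disc, running from the palest next to the white knob to the darkest next to the black knob. Tiles of other colours and the bottle cap are not part of the series.

Things in the scene. Friction and masses are not known exactly. Their poses are not given: they have to be found in the camera images.
- tile_pale: The palest blue test tile: light greyish sky blue; 44 mm in diameter, 8 mm thick, glazed face up, buff clay foot. Lies flat on the worktop (z = 0) at the start, at a random spot to the right or left of the rail. Origin: centre of its underside; z up; the yaw means nothing (it is round). About 20 g; pinch it by the rim from above
- tile_soft: The second palest blue test tile: medium cornflower blue; 44 mm in diameter, 8 mm thick, glazed face up, buff clay foot. Lies flat on the worktop (z = 0) at the start, at a random spot to the right or left of the rail. Origin: centre of its underside; z up; the yaw means nothing (it is round). About 20 g; pinch it by the rim from above
- tile_navy: The third blue test tile, second darkest: deep navy, slightly violet; 44 mm in diameter, 8 mm thick, glazed face up, buff clay foot. Lies flat on the worktop (z = 0) at the start, at a random spot to the right or left of the rail. Origin: centre of its underside; z up; the yaw means nothing (it is round). About 20 g; pinch it by the rim from above
- tile_ink: The darkest blue test tile: ink, almost black; 44 mm wide, 8 mm thick, otherwise like the others. Origin: centre of its underside, z up. Tan, pink and brown tiles and a white ribbed cap (36 mm wide, 22 mm high), which have no part in the job, lie among the blue tiles; neighbours are at least 75 mm apart, centre to centre
- pad_1: Round grey felt disc, 50 mm wide, 2 mm thick, fixed on the wooden rail; the first (leftmost) of four from left (+y) to right. Origin: centre of its underside, on the rail's top (12 mm above the worktop): a tile laid on it has its underside at z = 14 mm. Its y axis runs along the rail. Discs are 65 mm apart, centre to centre
- pad_2: Round grey felt disc, 50 mm wide, 2 mm thick, fixed on the wooden rail; the second of four from left (+y) to right. Origin: centre of its underside, on the rail's top (12 mm above the worktop): a tile laid on it has its underside at z = 14 mm. Its y axis runs along the rail. The fixed brown rail is 324 x 64 x 12 mm, lying across the table, turned up to 12 degrees
- pad_3: Round grey felt disc, 50 mm wide, 2 mm thick, fixed on the wooden rail; the third of four from left (+y) to right. Origin: centre of its underside, on the rail's top (12 mm above the worktop): a tile laid on it has its underside at z = 14 mm. Its y axis runs along the rail
- pad_4: Round grey felt disc, 50 mm wide, 2 mm thick, fixed on the wooden rail; the fourth (rightmost) of four from left (+y) to right. Origin: centre of its underside, on the rail's top (12 mm above the worktop): a tile laid on it has its underside at z = 14 mm. Its y axis runs along the rail
- white_knob: Small white mushroom knob, 20 mm in diameter and 18 mm high, fixed on the rail at one end of the row of felt discs, 49.5 mm beyond the centre of the last disc. It marks the pale end; which end of the rail it stands on changes from start to start. Origin: centre of its underside, on the rail's upper face (z = 12 mm)
- black_knob: Small black mushroom knob, 20 mm in diameter and 18 mm high, fixed on the rail at one end of the row of felt discs, 49.5 mm beyond the centre of the last disc. It marks the dark end; which end of the rail it stands on changes from start to start. Origin: centre of its underside, on the rail's upper face (z = 12 mm)
Things that resemble listed ones, but are neither listed nor needed, are in the scene too. What is shaped like the tile_pale but yellow is not meant.

How it is judged:
At the end, for the whole second after the job is handed in: Counted from the white knob to the black knob the discs carry the palest, second, third and darkest blue tile; each tile's centre is within 12 mm of its disc's centre, it lies flat on the disc (tilt under 0.1 rad, underside within about 3 mm of the felt), is at rest and is released (((horizontal distance between white_knob and pad_1 below 0.1 m and horizontal distance between tile_pale and pad_1 below 0.012 m and z of tile_pale in the frame of pad_1 between -0.001 and 0.005 m and horizontal distance between tile_soft and pad_2 below 0.012 m and z of tile_soft in the frame of pad_2 between -0.001 and 0.005 m and horizontal distance between tile_navy and pad_3 below 0.012 m and z of tile_navy in the frame of pad_3 between -0.001 and 0.005 m and horizontal distance between tile_ink and pad_4 below 0.012 m and z of tile_ink in the frame of pad_4 between -0.001 and 0.005 m) or (horizontal distance between white_knob and pad_4 below 0.1 m and horizontal distance between tile_pale and pad_4 below 0.012 m and z of tile_pale in the frame of pad_4 between -0.001 and 0.005 m and horizontal distance between tile_soft and pad_3 below 0.012 m and z of tile_soft in the frame of pad_3 between -0.001 and 0.005 m and horizontal distance between tile_navy and pad_2 below 0.012 m and z of tile_navy in the frame of pad_2 between -0.001 and 0.005 m and horizontal distance between tile_ink and pad_1 below 0.012 m and z of tile_ink in the frame of pad_1 between -0.001 and 0.005 m)) and angle between each of tile_pale, tile_soft, tile_navy, tile_ink's own z axis and vertical below 0.1 rad and linear speed of each of tile_pale, tile_soft, tile_navy, tile_ink below 0.02 m/s and contact force between each of tile_pale, tile_soft, tile_navy, tile_ink and the fingers below 0.1 N); the robot touches nothing.
It also fails if it takes over 96 s, if anything falls off the work surface, if the arm or the gripper's body presses on something with over 40 N, if the wrist force passes 120 N, or if a joint passes its speed limit or range.

### The arm

A 6-joint arm with a two-finger parallel gripper is mounted at the origin on a cart in front of the work surface, level with it; the furniture and walls round the work are solid. World frame = base frame: x ahead of the robot, y to its left, z up, the work surface at z = 0. Lengths are in m, angles in rad, forces in N, time in s.
With the tool pointing down it reaches from about 0.4 to 0.825 m from the base axis. Payload 7 kg.
Tool frame: the origin (TCP) lies midway between the tips of the shut fingers; the grasp point (between the pads) lies r.hold_point_z behind it (r.hold_point_z is the distance from the TCP to the grasp point, in m); z points along the fingers, y is the line along which they close (so a half turn about z gives the same grasp; the last joint's range is limited). The gripper opens to 88 mm and grips with 3 to 60 N. Pads are 19 mm wide; open, the fingers measure 130 mm over their backs; the gripper's body (78 mm by 193 mm) begins 47 mm behind the grasp point.
Start: joints at [-1.028, 0.359, 0.012, 0, -1.224, -0.288], TCP at [0.17, -0.653, 0.205] pointing down, gripper open.
Joint ranges: [-3.07, 3.07], [-1.43, 2.12], [-1.02, 1.25], [-3.03, 1.67], [-3.05, -0], [-3.03, 3.03]. Speed limits (rad/s): [2.39, 2.39, 3.01, 3.14, 3.14, 3.14].

### API

Orientations are given as a unit quaternion [w, x, y, z].
In Python, from cell import r, cams gives the robot as it stands.
- The arm moves only by the tool send_rows, never from a script. Its argument "moves" is a list of rows, each a list of 3 entries, a list of its own where there are three numbers: the turn, a rotation vector about the world's x, y, z scaled (see below), then the shift along the world's x, y, z scaled (see below), then the closure, from -1 (fully open) to 1 (shut). A call has 1 to 8 rows; each row shifts and turns the commanded pose from where the row before left it; what a row does not reach is not made up. The controller multiplies each number of a shift by 75 cm and each number of a turn by 90 degrees. A row lasts 1/10 s, in which the tool goes at most 50 mm and 8.59 degrees, less where a joint would pass 70% of its speed; a pose out of reach is approached as far as the arm can. A call with a number of a shift or a turn outside -1 to 1 is refused whole. A call with a gripper value outside its range is refused whole. The fingers move at their own pace and stop on an object; "squeeze" is the grip in N (left out, the last holds). Time passes only in rows, so rows that do not move let the fingers close. It gives the time, the measured TCP pose, the force, the opening and the grip force at its end, in the units of the state.
- r.sense(): the state, without advancing time (a new reading comes with each control period).
- cams.get_image(name): name is "side" or "top"; returns a dict with "img" (384x512x3 uint8, blue, green, red), "depth" (384x512 float32, m along the optical axis (not along the pixel's ray), 0 where there is no reading), "vfov" (degrees; the focal length in pixels is half the picture's height over the tangent of half this angle, whatever the lens; pixels are square), "cx", "cy" (the principal point, pixels), "camera_from_world" (4x4, takes a point from world to camera coordinates). Camera axes: x right, y up, looking along -z (the intrinsics and any distortion apply to the point x, -y, -z); pixel columns grow to the right and rows downward; lengths in m; the calibration is good to about 2 mm. A picture is of the moment at which its call begins.
- r.finish_job(): hands the job in; it is judged then, once.
The state is a dict: "t": time; "qpos": joint angles; "dq": joint speeds; "joint_efforts": joint torques, N m; "tool_pos": TCP position; "tool_rot": TCP orientation; "contact_force": force on the tool from outside, world axes, zero at the start; "wrist_torque": the same for the moment, N m; "grip_width": opening from 0.0 (shut) to 1.0 (fully open); "finger_force": force on a finger pad.
Only numpy, scipy, OpenCV 4.12 (cv2) and the standard library are available. Lean on these libraries where they do the work, as an engineer would, in place of code of your own. Each camera call takes 0.05 s, during which the arm holds its last target. There are 200 camera calls.

## Working session

There is one attempt and no reset: what is moved stays moved. The work goes in short steps, Python scripts to look and compute and a tool call to move; the robot and the scene stay as the last step left them, time stands still between calls to the robot, and variables do not carry over. Pictures are saved under pics/ and viewed, at most 14 in all, crops included, and the job is handed in when it is done.

Besides the shell and the picture viewer there is one more tool, called after "Request:" as a command line: name --argument value ..., lists and objects as JSON in quotes. send_rows: Moves the arm, as the interface text tells. Its arguments: {"type":"object","properties":{"moves":{"type":"array","items":{"type":"array"}},"squeeze":{"type":"number"}},"required":["moves"]}

```bash
mkdir -p pics; ls; python3 - <<'E'
from cell import r,cams
import cv2,numpy as np
for n in("top","side"):
    d=cams.get_image(n); cv2.imwrite(f"pics/{n}0.png",d["img"]); np.savez(f"pics/{n}0.npz",**d)
    print(n,d["vfov"],d["cx"],d["cy"],np.round(d["camera_from_world"],3).tolist(),[k for k in d])
print(r.sense(),r.hold_point_z)
E
```

```text
pics
top 42.96241401645934 255.57033854634756 186.23367911443702 [[-0.014, -1.0, 0.009, -0.006], [0.998, -0.013, 0.065, -0.545], [-0.065, 0.01, 0.998, -1.369], [0.0, 0.0, 0.0, 1.0]] ['img', 'depth', 'vfov', 'cx', 'cy', 'camera_from_world']
side 44.78855749024819 254.11923294459052 196.1313101943335 [[-0.968, -0.249, 0.019, 0.55], [0.106, -0.34, 0.934, -0.11], [-0.227, 0.907, 0.356, -1.522], [0.0, 0.0, 0.0, 1.0]] ['img', 'depth', 'vfov', 'cx', 'cy', 'camera_from_world']
{'t': 0.1, 'qpos': array([-1.02786824e+00,  3.59333377e-01,  1.11517046e-02, -3.26959469e-04,
       -1.22414674e+00, -2.88074761e-01]), 'dq': array([ 0.0003115 , -0.00082628,  0.00301964,  0.00173019,  0.00044992,
       -0.00168087]), 'joint_efforts': array([-6.92234153e-04, -5.84165668e+01,  2.93750417e+01,  7.01552331e+00,
        1.01572357e-02, -7.09956612e-05]), 'tool_pos': array([ 0.17000085, -0.65273358,  0.20390193]), 'tool_rot': array([-1.68577931e-04, -1.27026845e-01,  9.91898972e-01,  7.62908551e-04]), 'contact_force': array([ 0.24248104, -0.34395483,  0.23250139]), 'wrist_torque': array([0.00919637, 0.03349059, 0.01853489]), 'finger_force': 0.0, 'grip_width': 0.9994369403181996} 0.0188
```

View pics/top0.png

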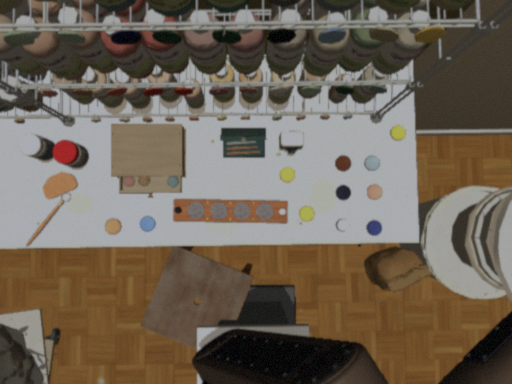

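View pics/side0.png

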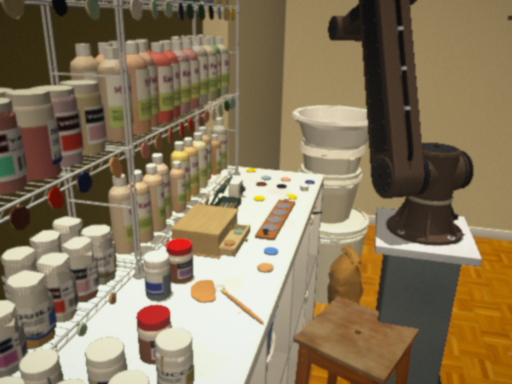

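The top view shows the rail at row ~211, with the black knob on the left (178,210) and the white knob on the right (283,212). The blue tiles are soft (148,223), pale (372,163), ink (344,192) and navy (374,228). In the side view they lie at (271,251) and around (250–310, 170–200).

```bash
cat > h.py <<'E'
import numpy as np,cv2
def load(n): return dict(np.load(f"pics/{n}.npz"))
def foc(d): return 192/np.tan(np.radians(float(d["vfov"]))/2)
def ray(d,u,v):
    T=d["camera_from_world"];f=foc(d);R=T[:3,:3]
    return -R.T@T[:3,3], R.T@np.array([(u-d["cx"])/f,-(v-d["cy"])/f,-1.])
def plane(d,u,v,z):
    c,w=ray(d,u,v); return c+w*(z-c[2])/w[2]
def proj(d,p):
    q=d["camera_from_world"][:3]@np.append(p,1);f=foc(d)
    return np.array([d["cx"]+f*q[0]/-q[2], d["cy"]-f*q[1]/-q[2]])
def tri(d1,a,d2,b):
    c1,w1=ray(d1,*a);c2,w2=ray(d2,*b)
    s=np.linalg.lstsq(np.c_[w1,-w2],c2-c1,rcond=None)[0]
    p,q=c1+s[0]*w1,c2+s[1]*w2
    return (p+q)/2,np.linalg.norm(p-q)
def blob(d,u,v,win,tol=None):
    """blob at seed: Lab split between seed colour and window's border background, weighted centroid"""
    lab=cv2.cvtColor(d["img"].astype(np.float32)/255,cv2.COLOR_BGR2Lab)
    u0,v0=int(round(u)),int(round(v)); s=lab[v0-1:v0+2,u0-1:u0+2].reshape(-1,3).mean(0)
    w=lab[v0-win:v0+win+1,u0-win:u0+win+1]
    b=np.median(np.r_[w[0],w[-1],w[:,0],w[:,-1]],axis=0)
    a=np.clip(((w-b)@(s-b))/((s-b)@(s-b)),0,1)
    n,l=cv2.connectedComponents((a>.5).astype(np.uint8),connectivity=4)
    m=(l==l[win,win])
    y,x=np.nonzero(m)
    if m.sum()>=5:
        k=cv2.dilate(m.astype(np.uint8),np.ones((3,3)))>0
        a=a*k; y,x=np.mgrid[:a.shape[0],:a.shape[1]]
        c=((x*a).sum()/a.sum(),(y*a).sum()/a.sum())
    else: c=(x.mean(),y.mean())
    return (u0-win+c[0],v0-win+c[1]),a.sum(),d["img"][v0,u0]
E
python3 - <<'E'
from h import *
t=load("top0");s=load("side0")
S=dict(soft=(148,223),pale=(372,163),ink=(344,192),navy=(374,228),red=(343,163),pink=(374,191),orange=(113,226),yel=(307,214),p1=(196,210),p2=(218,210),p3=(241,211),p4=(264,211),blk=(178,210),wht=(283,212))
for n,(u,v) in S.items():
    h=.008 if n[0]!='p' or len(n)>2 else .014
    if n in('blk','wht'):h=.028
    win=12 if n not in('blk','wht') else 7
    c,A,col=blob(t,u,v,win); p=plane(t,*c,h); q=proj(s,p)
    z=t["depth"][int(c[1]),int(c[0])]; f=foc(t)
    T=t["camera_from_world"];pc=np.array([(c[0]-t["cx"])/f*z,-(c[1]-t["cy"])/f*z,-z]);pd=T[:3,:3].T@(pc-T[:3,3])
    print(n,np.round(c,1),"A%.0f"%A,col,np.round(p,4),"side",np.round(q,1),"depthpt",np.round(pd,3))
for n,i,(a,b,c,e) in(("top",t["img"],(100,260,95,405)),("side",s["img"],(155,285,210,340))):
    k=2 if n=="top" else 4
    cv2.imwrite(f"pics/{n}z.png",cv2.resize(i[a:b,c:e],None,fx=k,fy=k,interpolation=cv2.INTER_CUBIC))
E
```

```text
soft [147.  223.4] A188 [174 136 110] [0.4435 0.297  0.008 ] side [270.2 250.1] depthpt [0.443 0.297 0.006]
pale [371.4 162.9] A210 [153 148 132] [ 0.6082 -0.3474  0.008 ] side [265.4 177.2] depthpt [ 0.608 -0.347  0.011]
ink [342.9 192.1] A167 [46 33 34] [ 0.5251 -0.2632  0.008 ] side [280.8 185.5] depthpt [ 0.525 -0.262  0.012]
navy [373.8 227.4] A174 [112  67  58] [ 0.423 -0.349  0.008] side [309.  181.4] depthpt [ 0.423 -0.348  0.011]
red [342.7 162.9] A189 [38 52 86] [ 0.6092 -0.2648  0.008 ] side [260.6 183.3] depthpt [ 0.61  -0.265  0.005]
pink [374.  191.6] A189 [112 134 165] [ 0.5255 -0.3525  0.008 ] side [284.8 178.7] depthpt [ 0.526 -0.353  0.005]
orange [112.7 226. ] A200 [ 93 133 164] [0.4374 0.3942 0.008 ] side [264.6 266.4] depthpt [0.437 0.394 0.009]
yel [306.3 213.3] A177 [ 81 171 169] [ 0.4661 -0.1571  0.008 ] side [290.5 196. ] depthpt [ 0.466 -0.158  0.002]
p1 [195.9 209.9] A550 [106 107 116] [0.4798 0.1571 0.014 ] side [268.7 227.3] depthpt [0.48  0.157 0.018]
p2 [218.8 210.4] A227 [103 105 112] [0.4776 0.0922 0.014 ] side [273.7 219.6] depthpt [0.478 0.092 0.013]
p3 [241.1 210.8] A523 [103 105 112] [0.4754 0.0288 0.014 ] side [278.2 212.5] depthpt [0.475 0.029 0.012]
p4 [264.1 211.1] A549 [101 104 111] [ 0.4739 -0.0363  0.014 ] side [282.3 205.7] depthpt [ 0.474 -0.036  0.018]
blk [177.5 209.5] A35 [32 30 33] [0.4813 0.2072 0.028 ] side [264.8 229.7] depthpt [0.481 0.207 0.031]
wht [282.1 211.3] A41 [175 171 167] [ 0.4723 -0.0866  0.028 ] side [285.6 197.3] depthpt [ 0.472 -0.086  0.031]
```

View pics/topz.png

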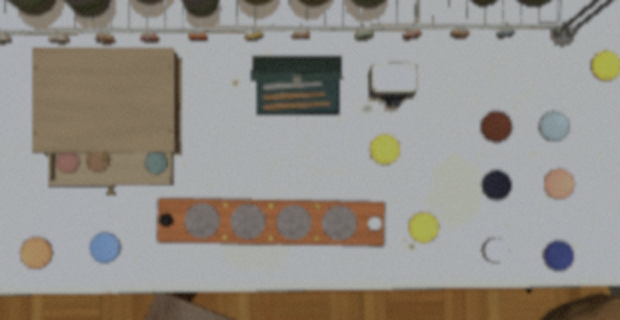

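View pics/sidez.png

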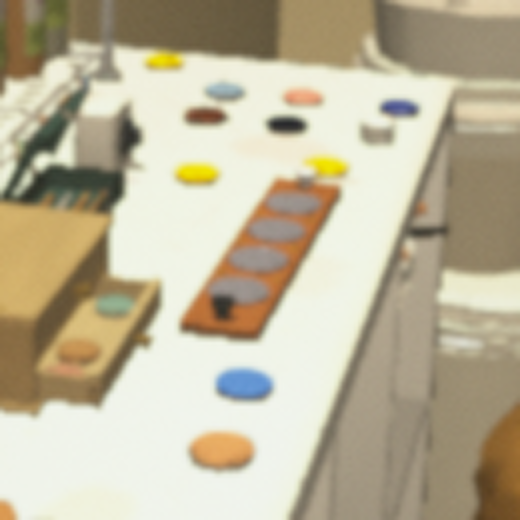

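The zoomed top view confirms the knobs (black left, white right) and the four blue tiles. In the side view they are soft (271,251), pale (266,178), ink (281,186) and navy (309,182). Now I'll triangulate the heights.

```bash
python3 - <<'E'
from h import *
t=load("top0");s=load("side0")
S=dict(soft=((147,223),(270,250),10),pale=((371,163),(265.5,177.2),6),ink=((343,192),(281,185.7),6),navy=((374,227),(309,181.6),5),p1=((196,210),(269,228),9),p2=((219,210),(274,219.6),8),p3=((241,211),(278.5,212.5),8),p4=((264,211),(283,205.7),7))
for n,(a,b,w) in S.items():
    A,_,_=blob(t,*a,12 if len(n)>2 else 10); B,k,_=blob(s,*b,w)
    p,e=tri(t,A,s,B); print(n,np.round(A,1),np.round(B,1),"A%.0f"%k,np.round(p,4),"gap %.4f"%e)
E
```

```text
soft [147.  223.4] [270.6 250.7] A88 [0.4429 0.2973 0.0064] gap 0.0012
pale [371.3 162.9] [265.8 177.6] A39 [ 0.6076 -0.348   0.006 ] gap 0.0016
ink [342.9 192.1] [281.2 185.8] A34 [ 0.5243 -0.2636  0.0067] gap 0.0016
navy [373.8 227.4] [309.3 181.6] A32 [ 0.4223 -0.3494  0.007 ] gap 0.0014
p1 [195.6 209.9] [268.4 228. ] A71 [0.4803 0.1582 0.0123] gap 0.0007
p2 [218.6 210.3] [274.1 219.3] A42 [0.4771 0.0927 0.0154] gap 0.0015
p3 [241.4 210.7] [278.4 212.1] A27 [0.4753 0.0279 0.0151] gap 0.0007
p4 [264.3 211.1] [282.9 205.4] A40 [ 0.4731 -0.0371  0.015 ] gap 0.0017
```

```bash
python3 - <<'E'
from h import *
t=load("top0");f=foc(t);T=t["camera_from_world"]
v,u=np.mgrid[:384,:512];z=t["depth"]
P=np.stack([(u-t["cx"])/f*z,-(v-t["cy"])/f*z,-z],-1)
W=((P-T[:3,3])@T[:3,:3]);W[z==0]=np.nan
X,Y,Z=W[...,0],W[...,1],W[...,2]
for y0 in np.arange(-.45,.46,.1):
    m=(abs(Y-y0)<.05)&(X>.38)
    print("%.2f"%y0,[(h,round(float(np.nanpercentile(X[m&(Z>h)],1)),3)) for h in(.035,.06,.1,.2,.4) if (m&(Z>h)).sum()>20])
print("box z",np.nanmedian(Z[130:170,115:180]),"drawer",np.nanmax(Z[180:190,122:180]),"box edge xy",X[176,150],Y[150,183],"drawer x",X[192,150],Y[185,181])
E
```

```text
-0.45 [(0.035, 0.943), (0.06, 0.943), (0.1, 0.943), (0.2, 0.943)]
-0.35 [(0.035, 0.737), (0.06, 0.737), (0.1, 0.737), (0.2, 0.737), (0.4, 0.737)]
-0.25 [(0.035, 0.735), (0.06, 0.735), (0.1, 0.735), (0.2, 0.735), (0.4, 0.736)]
-0.15 [(0.035, 0.652), (0.06, 0.663), (0.1, 0.735), (0.2, 0.735), (0.4, 0.735)]
-0.05 [(0.035, 0.665), (0.06, 0.668), (0.1, 0.736), (0.2, 0.736), (0.4, 0.737)]
0.05 [(0.035, 0.668), (0.06, 0.668), (0.1, 0.736), (0.2, 0.737), (0.4, 0.737)]
0.15 [(0.035, 0.598), (0.06, 0.606), (0.1, 0.737), (0.2, 0.737), (0.4, 0.737)]
0.25 [(0.035, 0.566), (0.06, 0.577), (0.1, 0.737), (0.2, 0.737), (0.4, 0.737)]
0.35 [(0.035, 0.573), (0.06, 0.579), (0.1, 0.736), (0.2, 0.736), (0.4, 0.735)]
0.45 [(0.035, 0.609), (0.06, 0.611), (0.1, 0.627), (0.2, 0.736), (0.4, 0.757)]
box z 0.07880985804644398 drawer 0.06306461179660912 box edge xy 0.5787586442578693 0.19045860525584724 drawer x 0.530979250639197 0.19869663673650648
```

Request:
send_rows --moves '[[[0, 0, 0], [0.021, 0.056, 0], -0.36], [[0, 0, 0], [0.021, 0.056, 0], -0.36], [[0, 0, 0], [0.021, 0.056, 0], -0.36], [[0, 0, 0], [0.021, 0.056, 0], -0.36], [[0, 0, 0], [0.021, 0.056, 0], -0.36], [[0, 0, 0], [0.021, 0.056, 0], -0.36], [[0, 0, 0], [0.021, 0.056, 0], -0.36], [[0, 0, 0], [0.04, 0, -0.01], -0.36]]' --squeeze 8

```text
t: 0.9
tool_pos: [0.3098, -0.3557, 0.1989]
tool_rot: [0.002, -0.128, 0.992, -0.0]
contact_force: [0.5, -1.1, 1.2]
grip_width: 0.677
finger_force: 0.0
```

Request:
send_rows --moves '[[[0, 0, 0], [0.057, 0.002, -0.028], -0.36], [[0, 0, 0], [0.057, 0.002, -0.028], -0.36], [[0, 0, 0], [0.057, 0.002, -0.028], -0.36], [[0, 0, 0], [0.057, 0.002, -0.028], -0.36], [[0, 0, 0], [0.057, 0.002, -0.028], -0.36], [[0, 0, 0], [0.057, 0.002, -0.028], -0.36], [[0, 0, 0], [0.056, 0.002, -0.028], -0.36], [[0, 0, 0], [0, 0, 0], -0.36]]'

```text
t: 1.7
tool_pos: [0.6108, -0.3472, 0.0441]
tool_rot: [-0.003, -0.128, 0.992, 0.001]
contact_force: [-1.6, 0.7, -0.4]
grip_width: 0.681
finger_force: 0.0
```

Request:
send_rows --moves '[[[0, 0, 0], [0, 0, 0], -0.36], [[0, 0, 0], [0, 0, 0], -0.36]]'

```text
t: 1.9
tool_pos: [0.6082, -0.3487, 0.0504]
tool_rot: [-0.0, -0.127, 0.992, 0.0]
contact_force: [-0.9, 0.0, 0.4]
grip_width: 0.683
finger_force: 0.0
```

```bash
python3 - <<'E'
from cell import r,cams
import cv2
i=cams.get_image("side")["img"]
cv2.imwrite("pics/s1.png",cv2.resize(i[130:230,220:340],None,fx=5,fy=5,interpolation=2))
print(r.sense()["tool_pos"])
E
```

```text
[ 0.60831578 -0.34895146  0.05117718]
```

View pics/s1.png

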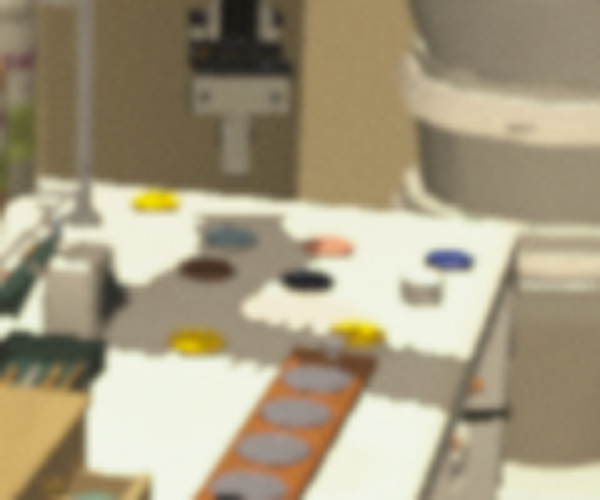

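The gripper hangs over the pale tile (230,238 in the crop), and the finger is centred on it.

Request:
send_rows --moves '[[[0, 0, 0], [0, 0, -0.03], -0.36], [[0, 0, 0], [0, 0, -0.02], -0.36], [[0, 0, 0], [0, 0, -0.011], -0.36], [[0, 0, 0], [0, 0, 0], -0.36], [[0, 0, 0], [0, 0, 0], 1], [[0, 0, 0], [0, 0, 0], 1], [[0, 0, 0], [0, 0, 0], 1], [[0, 0, 0], [0, 0, 0], 1]]' --squeeze 8

```text
t: 2.75
tool_pos: [0.6092, -0.3488, 0.0051]
tool_rot: [0.0, -0.127, 0.992, -0.0]
contact_force: [0.1, 0.5, 0.4]
grip_width: 0.381
finger_force: 0.0
```

```bash
python3 - <<'E'
from cell import r,cams
import cv2,numpy as np
i=cams.get_image("side")["img"];j=cams.get_image("top")["img"]
a=cv2.resize(i[150:210,230:330],None,fx=6,fy=6,interpolation=2)
b=cv2.resize(j[140:240,300:400],None,fx=4,fy=4,interpolation=2)
cv2.imwrite("pics/s2.png",a);cv2.imwrite("pics/t2.png",b)
s=r.sense();print(s["tool_pos"],s["grip_width"],s["finger_force"])
E
```

```text
[ 0.60898941 -0.34870835  0.00478525] 0.28827682492937184 0.0
```

View pics/s2.png

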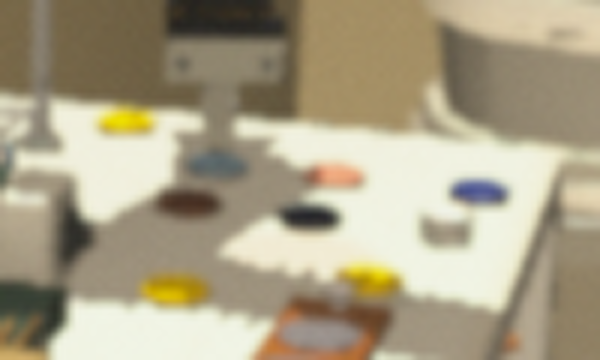

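View pics/t2.png

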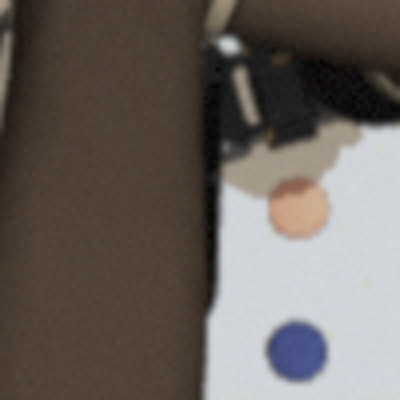

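The side crop shows the fingertip ending (row ~140) behind and above the tile (217,165). So the fingers closed above the tile, and the partly open tips sit higher than the TCP. I'll lift and measure tip height against opening.

Request:
send_rows --moves '[[[0, 0, 0], [0, 0, 0.05], 0.0], [[0, 0, 0], [0, 0, 0.05], 0.0], [[0, 0, 0], [0, 0, 0], 0.0], [[0, 0, 0], [0, 0, 0], 0.0], [[0, 0, 0], [0, 0, 0], 0.0], [[0, 0, 0], [0, 0, 0], 0.0]]'

```text
t: 3.45
tool_pos: [0.6081, -0.3484, 0.0782]
tool_rot: [-0.001, -0.127, 0.992, 0.0]
contact_force: [-0.1, 0.2, 0.9]
grip_width: 0.503
finger_force: 0.0
```

```bash
python3 - <<'E'
from cell import r,cams
from h import *
d=cams.get_image("side");np.savez("pics/side3.npz",**d)
s=r.sense();print(s["tool_pos"],s["grip_width"])
q=proj(d,s["tool_pos"]);print("tcp px",q)
y=np.array([-.252,.968,0])*.022
for k in(-1,1):print(proj(d,s["tool_pos"]+k*y))
i=cv2.resize(d["img"][120:190,220:320],None,fx=8,fy=8,interpolation=2)
for k,c in((-1,(0,255,0)),(0,(0,0,255)),(1,(255,0,255))):
    p=proj(d,s["tool_pos"]+k*y);cv2.circle(i,(int((p[0]-219.5)*8),int((p[1]-119.5)*8)),4,c,-1)
cv2.imwrite("pics/s3.png",i)
E
```

```text
[ 0.60819134 -0.34845304  0.07827718] 0.49827920539695614
tcp px [265.93468291 161.14429141]
[265.79749957 159.65636919]
[266.07479428 162.66397172]
```

View pics/s3.png

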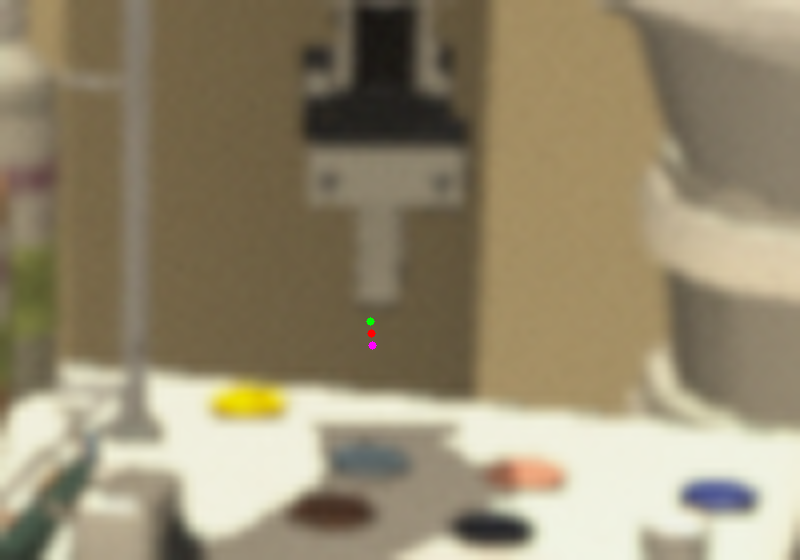

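The tip of the near finger is at (378,300), while the reported TCP projects to about (373,345). The tips are therefore about 22 mm above the reported TCP, so I'll descend in small steps while watching the force.

Request:
send_rows --moves '[[[0, 0, 0], [0, 0, -0.04], -0.36], [[0, 0, 0], [0, 0, -0.04], -0.36], [[0, 0, 0], [0, 0, -0.02], -0.36], [[0, 0, 0], [0, 0, -0.005], -0.36], [[0, 0, 0], [0, 0, 0], -0.36], [[0, 0, 0], [0, 0, 0], -0.36]]'

```text
t: 4.1
tool_pos: [0.6098, -0.3491, 0.002]
tool_rot: [0.001, -0.127, 0.992, -0.0]
contact_force: [-0.9, 0.4, 1.4]
grip_width: 0.68
finger_force: 0.0
```

Request:
send_rows --moves '[[[0, 0, 0], [0, 0, -0.004], -0.36], [[0, 0, 0], [0, 0, 0], -0.36]]'

```text
t: 4.3
tool_pos: [0.6092, -0.3488, -0.0015]
tool_rot: [0.001, -0.127, 0.992, -0.0]
contact_force: [-0.7, 0.1, 0.0]
grip_width: 0.679
finger_force: 0.0
```

Request:
send_rows --moves '[[[0, 0, 0], [0, 0, -0.004], -0.36], [[0, 0, 0], [0, 0, 0], -0.36]]'

```text
t: 4.5
tool_pos: [0.6087, -0.3486, -0.0053]
tool_rot: [-0.0, -0.127, 0.992, 0.0]
contact_force: [-0.0, 0.4, -0.8]
grip_width: 0.683
finger_force: 0.0
```

No contact below z = 0, which confirms the offset.

Request:
send_rows --moves '[[[0, 0, 0], [0, 0, -0.005], -0.36], [[0, 0, 0], [0, 0, 0], -0.36]]'

```text
t: 4.7
tool_pos: [0.6085, -0.3486, -0.0096]
tool_rot: [-0.0, -0.127, 0.992, 0.0]
contact_force: [-0.6, -0.3, -0.2]
grip_width: 0.681
finger_force: 0.0
```

Request:
send_rows --moves '[[[0, 0, 0], [0, 0, -0.004], -0.36], [[0, 0, 0], [0, 0, 0], -0.36]]'

```text
t: 4.9
tool_pos: [0.6086, -0.3486, -0.0125]
tool_rot: [-0.0, -0.127, 0.992, 0.0]
contact_force: [1.3, -0.2, -0.3]
grip_width: 0.68
finger_force: 0.0
```

Request:
send_rows --moves '[[[0, 0, 0], [0, 0, -0.003], -0.36], [[0, 0, 0], [0, 0, 0], -0.36]]'

```text
t: 5.1
tool_pos: [0.6087, -0.3486, -0.0146]
tool_rot: [-0.0, -0.127, 0.992, 0.0]
contact_force: [-0.0, -0.4, -0.1]
grip_width: 0.68
finger_force: 0.0
```

```bash
python3 - <<'E'
from cell import r,cams
from h import *
d=cams.get_image("side");s=r.sense();print(s["tool_pos"],s["grip_width"])
i=cv2.resize(d["img"][140:200,225:315],None,fx=8,fy=8,interpolation=2)
y=np.array([-.252,.968,0])*.03
for k,c in((-1,(0,255,0)),(1,(255,0,255))):
    p=proj(d,s["tool_pos"]*[1,1,0]+k*y);cv2.circle(i,(int((p[0]-224.5)*8),int((p[1]-139.5)*8)),3,c,-1)
cv2.imwrite("pics/s4.png",i)
E
```

```text
[ 0.60874224 -0.34865051 -0.01443995] 0.680907927584154
```

View pics/s4.png

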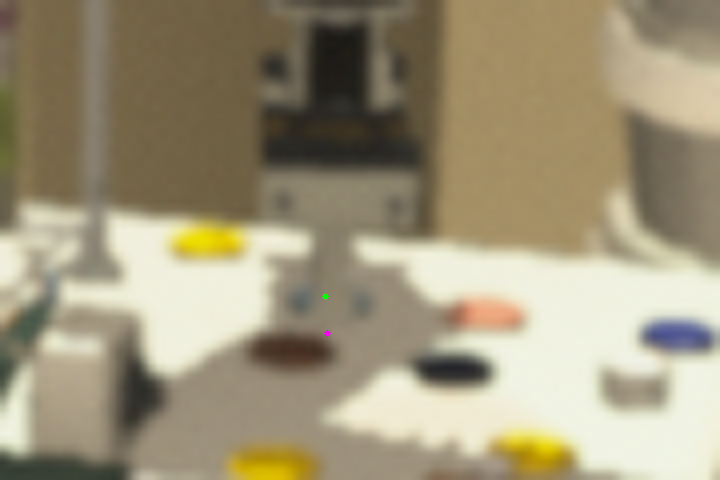

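The near finger now stands in front of the pale tile, whose edges show at (300,300) and (362,300), and it is centred on it. I'll go a little lower and then close.

Request:
send_rows --moves '[[[0, 0, 0], [0, 0, -0.002], -0.36], [[0, 0, 0], [0, 0, 0], -0.36]]'

```text
t: 5.35
tool_pos: [0.6088, -0.3487, -0.0159]
tool_rot: [-0.0, -0.127, 0.992, 0.0]
contact_force: [0.1, 0.5, 0.1]
grip_width: 0.682
finger_force: 0.0
```

Request:
send_rows --moves '[[[0, 0, 0], [0, 0, -0.002], -0.36], [[0, 0, 0], [0, 0, 0], -0.36]]'

```text
t: 5.55
tool_pos: [0.6087, -0.3487, -0.0175]
tool_rot: [-0.0, -0.127, 0.992, 0.0]
contact_force: [0.3, 0.1, 0.2]
grip_width: 0.682
finger_force: 0.0
```

Request:
send_rows --moves '[[[0, 0, 0], [0, 0, -0.002], -0.36], [[0, 0, 0], [0, 0, 0], -0.36]]'

```text
t: 5.75
tool_pos: [0.6087, -0.3487, -0.019]
tool_rot: [-0.0, -0.127, 0.992, 0.0]
contact_force: [-0.1, 0.5, 0.1]
grip_width: 0.683
finger_force: 0.0
```

Request:
send_rows --moves '[[[0, 0, 0], [0, 0, 0], 1], [[0, 0, 0], [0, 0, 0], 1], [[0, 0, 0], [0, 0, 0], 1], [[0, 0, 0], [0, 0, 0], 1], [[0, 0, 0], [0, 0, 0], 1]]' --squeeze 8

```text
t: 6.25
tool_pos: [0.6089, -0.3487, -0.0187]
tool_rot: [0.0, -0.127, 0.992, -0.0]
contact_force: [-0.3, 0.8, -0.4]
grip_width: 0.473
finger_force: 8.0
```

Gripped at 8 N. Next I'll lift and carry it to pad_4, turning +60°.

Request:
send_rows --moves '[[[0, 0, 0], [0, 0, 0.06], 1], [[0, 0, 0], [0, 0, 0.06], 1]]'

```text
t: 6.45
tool_pos: [0.6075, -0.3483, 0.0705]
tool_rot: [-0.002, -0.127, 0.992, 0.001]
contact_force: [1.7, -0.1, 0.6]
grip_width: 0.477
finger_force: 8.0
```

Request:
send_rows --moves '[[[0, 0, 0.0833], [-0.0225, 0.0519, 0], 1], [[0, 0, 0.0833], [-0.0225, 0.0519, 0], 1], [[0, 0, 0.0833], [-0.0225, 0.0519, 0], 1], [[0, 0, 0.0833], [-0.0225, 0.0519, 0], 1], [[0, 0, 0.0833], [-0.0225, 0.0519, 0], 1], [[0, 0, 0.0833], [-0.0225, 0.0519, 0], 1], [[0, 0, 0.0833], [-0.0225, 0.0519, 0], 1], [[0, 0, 0.0833], [-0.0225, 0.0519, 0], 1]]'

```text
t: 7.25
tool_pos: [0.4731, -0.036, 0.0715]
tool_rot: [0.0, -0.608, 0.794, -0.0]
contact_force: [0.9, 0.9, 0.2]
grip_width: 0.478
finger_force: 8.0
```

Request:
send_rows --moves '[[[0, 0, 0], [0, 0, 0], 1], [[0, 0, 0], [0, 0, 0], 1], [[0, 0, 0], [0, 0, 0], 1], [[0, 0, 0], [0, 0, 0], 1]]'

```text
t: 7.65
tool_pos: [0.4742, -0.0381, 0.0712]
tool_rot: [-0.0, -0.605, 0.796, -0.0]
contact_force: [1.2, -0.1, -0.1]
grip_width: 0.476
finger_force: 8.0
```

Request:
send_rows --moves '[[[0, 0, 0], [0, 0, -0.04], 1], [[0, 0, 0], [0, 0, -0.03], 1], [[0, 0, 0], [0, 0, -0.02], 1], [[0, 0, 0], [0, 0, -0.0105], 1], [[0, 0, 0], [0, 0, 0], 1], [[0, 0, 0], [0, 0, 0], 1]]'

```text
t: 8.25
tool_pos: [0.4743, -0.0376, -0.0038]
tool_rot: [0.0, -0.605, 0.796, -0.0]
contact_force: [-0.1, -0.5, 0.4]
grip_width: 0.479
finger_force: 8.0
```

Request:
send_rows --moves '[[[0, 0, 0], [0, 0, 0], -0.36], [[0, 0, 0], [0, 0, 0], -0.36], [[0, 0, 0], [0, 0, 0], -0.36], [[0, 0, 0], [0, 0, 0.02], -0.36], [[0, 0, 0], [0, 0, 0.04], -0.36], [[0, 0, 0], [0, 0, 0.04], -0.36]]'

```text
t: 8.85
tool_pos: [0.4734, -0.0374, 0.0717]
tool_rot: [-0.001, -0.606, 0.796, 0.0]
contact_force: [1.9, 0.5, 0.3]
grip_width: 0.687
finger_force: 0.0
```

Request:
send_rows --moves '[[[0, 0, 0], [-0.0084, -0.0521, 0], -0.36], [[0, 0, 0], [-0.0084, -0.0521, 0], -0.36], [[0, 0, 0], [-0.0084, -0.0521, 0], -0.36], [[0, 0, 0], [-0.0084, -0.0521, 0], -0.36], [[0, 0, 0], [-0.0084, -0.0521, 0], -0.36], [[0, 0, 0], [-0.0084, -0.0521, 0], -0.36], [[0, 0, 0], [-0.0084, -0.0521, 0], -0.36], [[0, 0, 0], [-0.0084, -0.0521, 0], -0.36]]'

```text
t: 9.65
tool_pos: [0.4231, -0.3515, 0.0713]
tool_rot: [0.0, -0.606, 0.796, -0.0]
contact_force: [0.9, 0.2, -0.7]
grip_width: 0.679
finger_force: 0.0
```

Request:
send_rows --moves '[[[0, 0, 0], [0, 0, 0], -0.36], [[0, 0, 0], [0, 0, 0], -0.36], [[0, 0, 0], [0, 0, 0], -0.36]]'

```text
t: 9.95
tool_pos: [0.4234, -0.3493, 0.0709]
tool_rot: [0.0, -0.606, 0.796, 0.0]
contact_force: [0.6, -0.2, -1.0]
grip_width: 0.678
finger_force: 0.0
```

```bash
python3 - <<'E'
from cell import r,cams
from h import *
t=cams.get_image("top");s=cams.get_image("side")
A,a,c=blob(t,264,211,10);B,b,c2=blob(s,*proj(s,[.474,-.037,.022]),7)
print("top",A,a,c,plane(t,*A,.022),"side",B,b,c2,tri(t,A,s,B)); print(r.sense()["tool_pos"])
i=cv2.resize(t["img"][180:250,160:300],None,fx=4,fy=4,interpolation=2)
j=cv2.resize(s["img"][160:250,230:330],None,fx=5,fy=5,interpolation=2)[:280*1]
cv2.imwrite("pics/5.png",np.hstack([i,j]))
E
```

```text
top (np.float64(264.3533663610083), np.float64(210.93169565895772)) 195.29565 [189 183 166] [ 0.4741229  -0.03689916  0.022     ] side (np.float64(282.7415131395171), np.float64(203.657304909562)) 41.297363 [193 187 161] (array([ 0.47354055, -0.03700817,  0.02178735]), np.float64(0.001188899226764741))
[ 0.42374797 -0.3489349   0.07109232]
```

View pics/5.png

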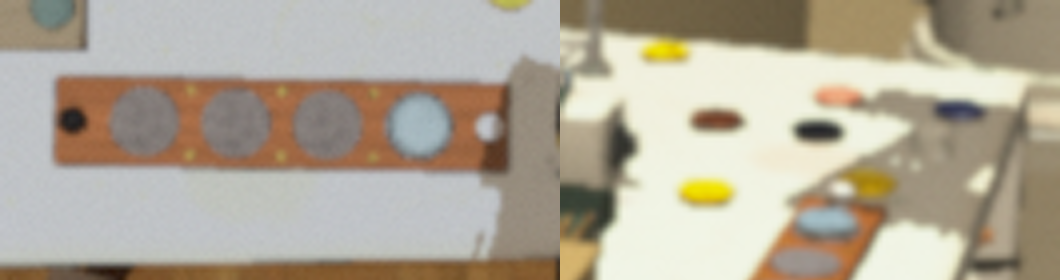

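The pale tile lies centred on pad_4 next to the white knob (420,125 in the crop), with its top measured at z = 21.8 mm. Next is navy.

Request:
send_rows --moves '[[[0, 0, 0], [0, 0, -0.05], -0.36], [[0, 0, 0], [0, 0, -0.04], -0.36], [[0, 0, 0], [0, 0, -0.02], -0.36], [[0, 0, 0], [0, 0, -0.0095], -0.36], [[0, 0, 0], [0, 0, 0], -0.36]]'

```text
t: 10.55
tool_pos: [0.4234, -0.3491, -0.0193]
tool_rot: [-0.0, -0.606, 0.795, 0.001]
contact_force: [0.3, -0.6, 1.0]
grip_width: 0.678
finger_force: 0.0
```

Request:
send_rows --moves '[[[0, 0, 0], [0, 0, 0], 1], [[0, 0, 0], [0, 0, 0], 1], [[0, 0, 0], [0, 0, 0], 1], [[0, 0, 0], [0, 0, 0], 1], [[0, 0, 0], [0, 0, 0], 1]]' --squeeze 8

```text
t: 11.05
tool_pos: [0.424, -0.3501, -0.0179]
tool_rot: [0.0, -0.606, 0.796, -0.001]
contact_force: [-0.9, 2.5, 7.0]
grip_width: 0.466
finger_force: 7.9
```

Request:
send_rows --moves '[[[0, 0, 0], [0, 0, 0.06], 1], [[0, 0, 0], [0, 0, 0.06], 1], [[0, 0, 0], [0.0073, 0.059, 0], 1], [[0, 0, 0], [0.0073, 0.059, 0], 1], [[0, 0, 0], [0.0073, 0.059, 0], 1], [[0, 0, 0], [0.0073, 0.059, 0], 1], [[0, 0, 0], [0.0073, 0.059, 0], 1], [[0, 0, 0], [0.0073, 0.059, 0], 1]]'

```text
t: 11.85
tool_pos: [0.4562, -0.0827, 0.0715]
tool_rot: [0.0, -0.606, 0.796, -0.0]
contact_force: [0.3, 1.0, -0.7]
grip_width: 0.474
finger_force: 7.6
```

Request:
send_rows --moves '[[[0, 0, 0], [0.0073, 0.059, 0], 1], [[0, 0, 0], [0.0073, 0.059, 0], 1], [[0, 0, 0], [0.0073, 0.059, 0], 1], [[0, 0, 0], [0.0073, 0.059, 0], 1], [[0, 0, 0], [0, 0, 0], 1], [[0, 0, 0], [0, 0, 0], 1], [[0, 0, 0], [0, 0, 0], 1], [[0, 0, 0], [0, 0, 0], 1]]'

```text
t: 12.65
tool_pos: [0.4779, 0.0915, 0.0712]
tool_rot: [-0.0, -0.605, 0.796, 0.0]
contact_force: [0.3, 0.5, -0.3]
grip_width: 0.467
finger_force: 7.6
```

Request:
send_rows --moves '[[[0, 0, 0], [0, 0, -0.04], 1], [[0, 0, 0], [0, 0, -0.03], 1], [[0, 0, 0], [0, 0, -0.02], 1], [[0, 0, 0], [0, 0, -0.0105], 1], [[0, 0, 0], [0, 0, 0], 1], [[0, 0, 0], [0, 0, 0], 1]]'

```text
t: 13.25
tool_pos: [0.4786, 0.0923, -0.0037]
tool_rot: [0.0, -0.606, 0.796, -0.0]
contact_force: [-0.6, -0.6, -0.4]
grip_width: 0.474
finger_force: 8.0
```

Request:
send_rows --moves '[[[0, 0, 0], [0, 0, 0], -0.36], [[0, 0, 0], [0, 0, 0], -0.36], [[0, 0, 0], [0, 0, 0], -0.36], [[0, 0, 0], [0, 0, 0.02], -0.36], [[0, 0, 0], [0, 0, 0.04], -0.36], [[0, 0, 0], [0, 0, 0.04], -0.36]]'

```text
t: 13.85
tool_pos: [0.4777, 0.0924, 0.0716]
tool_rot: [-0.001, -0.606, 0.796, 0.0]
contact_force: [0.3, 0.9, 0.0]
grip_width: 0.678
finger_force: 0.0
```

Request:
send_rows --moves '[[[0, 0, 0], [0.0078, -0.0594, 0], -0.36], [[0, 0, 0], [0.0078, -0.0594, 0], -0.36], [[0, 0, 0], [0.0078, -0.0594, 0], -0.36], [[0, 0, 0], [0.0078, -0.0594, 0], -0.36], [[0, 0, 0], [0.0078, -0.0594, 0], -0.36], [[0, 0, 0], [0.0078, -0.0594, 0], -0.36], [[0, 0, 0], [0.0078, -0.0594, 0], -0.36], [[0, 0, 0], [0.0078, -0.0594, 0], -0.36]]'

```text
t: 14.65
tool_pos: [0.5251, -0.2657, 0.0712]
tool_rot: [0.0, -0.606, 0.796, -0.0]
contact_force: [0.3, 1.3, -0.4]
grip_width: 0.678
finger_force: 0.0
```

Request:
send_rows --moves '[[[0, 0, 0], [0, 0, 0], -0.36], [[0, 0, 0], [0, 0, 0], -0.36], [[0, 0, 0], [0, 0, -0.05], -0.36], [[0, 0, 0], [0, 0, -0.04], -0.36], [[0, 0, 0], [0, 0, -0.02], -0.36], [[0, 0, 0], [0, 0, -0.009], -0.36], [[0, 0, 0], [0, 0, 0], -0.36], [[0, 0, 0], [0, 0, 0], -0.36]]'

```text
t: 15.45
tool_pos: [0.5258, -0.2633, -0.0174]
tool_rot: [0.0, -0.606, 0.795, -0.001]
contact_force: [-0.3, -0.7, 0.5]
grip_width: 0.682
finger_force: 0.0
```

Request:
send_rows --moves '[[[0, 0, 0], [0, 0, 0], 1], [[0, 0, 0], [0, 0, 0], 1], [[0, 0, 0], [0, 0, 0], 1], [[0, 0, 0], [0, 0, 0], 1], [[0, 0, 0], [0, 0, 0], 1]]'

```text
t: 15.95
tool_pos: [0.5255, -0.2639, -0.0177]
tool_rot: [0.0, -0.606, 0.796, -0.0]
contact_force: [-0.7, 1.4, 6.2]
grip_width: 0.491
finger_force: 8.0
```

Request:
send_rows --moves '[[[0, 0, 0], [0, 0, 0.06], 1], [[0, 0, 0], [0, 0, 0.06], 1], [[0, 0, 0], [-0.006, 0.0561, 0], 1], [[0, 0, 0], [-0.006, 0.0561, 0], 1], [[0, 0, 0], [-0.006, 0.0561, 0], 1], [[0, 0, 0], [-0.006, 0.0561, 0], 1], [[0, 0, 0], [-0.006, 0.0561, 0], 1], [[0, 0, 0], [-0.006, 0.0561, 0], 1]]'

```text
t: 16.75
tool_pos: [0.4975, -0.0099, 0.0717]
tool_rot: [0.0, -0.606, 0.796, -0.0]
contact_force: [1.2, 0.2, -0.4]
grip_width: 0.489
finger_force: 8.0
```

Request:
send_rows --moves '[[[0, 0, 0], [-0.006, 0.0561, 0], 1], [[0, 0, 0], [-0.006, 0.0561, 0], 1], [[0, 0, 0], [-0.006, 0.0561, 0], 1], [[0, 0, 0], [-0.006, 0.0561, 0], 1], [[0, 0, 0], [0, 0, 0], 1], [[0, 0, 0], [0, 0, 0], 1], [[0, 0, 0], [0, 0, 0], 1], [[0, 0, 0], [0, 0, 0], 1]]'

```text
t: 17.55
tool_pos: [0.4799, 0.1559, 0.0715]
tool_rot: [-0.0, -0.605, 0.796, 0.0]
contact_force: [0.1, -0.6, -0.1]
grip_width: 0.484
finger_force: 8.0
```

Request:
send_rows --moves '[[[0, 0, 0], [0, 0, -0.04], 1], [[0, 0, 0], [0, 0, -0.03], 1], [[0, 0, 0], [0, 0, -0.02], 1], [[0, 0, 0], [0, 0, -0.0105], 1], [[0, 0, 0], [0, 0, 0], 1], [[0, 0, 0], [0, 0, 0], 1]]'

```text
t: 18.15
tool_pos: [0.4805, 0.1567, -0.0033]
tool_rot: [0.0, -0.606, 0.796, -0.0]
contact_force: [-0.4, -0.5, 0.1]
grip_width: 0.486
finger_force: 8.0
```

Request:
send_rows --moves '[[[0, 0, 0], [0, 0, 0], -0.36], [[0, 0, 0], [0, 0, 0], -0.36], [[0, 0, 0], [0, 0, 0], -0.36], [[0, 0, 0], [0, 0, 0.02], -0.36], [[0, 0, 0], [0, 0, 0.04], -0.36], [[0, 0, 0], [0, 0, 0.04], -0.36]]'

```text
t: 18.75
tool_pos: [0.4796, 0.1567, 0.072]
tool_rot: [-0.001, -0.606, 0.796, -0.0]
contact_force: [1.1, 1.1, 0.9]
grip_width: 0.679
finger_force: 0.0
```

Request:
send_rows --moves '[[[0, 0, -0.0833], [-0.0061, 0.0232, 0], -0.36], [[0, 0, -0.0833], [-0.0061, 0.0232, 0], -0.36], [[0, 0, -0.0833], [-0.0061, 0.0232, 0], -0.36], [[0, 0, -0.0833], [-0.0061, 0.0232, 0], -0.36], [[0, 0, -0.0833], [-0.0061, 0.0232, 0], -0.36], [[0, 0, -0.0833], [-0.0061, 0.0232, 0], -0.36], [[0, 0, -0.0833], [-0.0061, 0.0232, 0], -0.36], [[0, 0, -0.0833], [-0.0061, 0.0232, 0], -0.36]]'

```text
t: 19.55
tool_pos: [0.4431, 0.297, 0.0715]
tool_rot: [0.0, -0.125, 0.992, 0.0]
contact_force: [0.5, 0.4, 0.0]
grip_width: 0.68
finger_force: 0.0
```

Request:
send_rows --moves '[[[0, 0, 0], [0, 0, 0], -0.36], [[0, 0, 0], [0, 0, 0], -0.36], [[0, 0, 0], [0, 0, -0.05], -0.36], [[0, 0, 0], [0, 0, -0.04], -0.36], [[0, 0, 0], [0, 0, -0.02], -0.36], [[0, 0, 0], [0, 0, -0.01], -0.36], [[0, 0, 0], [0, 0, 0], -0.36], [[0, 0, 0], [0, 0, 0], -0.36]]'

```text
t: 20.35
tool_pos: [0.4439, 0.2963, -0.018]
tool_rot: [0.0, -0.127, 0.992, 0.0]
contact_force: [1.1, 0.3, 0.7]
grip_width: 0.679
finger_force: 0.0
```

Request:
send_rows --moves '[[[0, 0, 0], [0, 0, 0], 1], [[0, 0, 0], [0, 0, 0], 1], [[0, 0, 0], [0, 0, 0], 1], [[0, 0, 0], [0, 0, 0], 1], [[0, 0, 0], [0, 0, 0], 1]]'

```text
t: 20.85
tool_pos: [0.4437, 0.2966, -0.0181]
tool_rot: [0.0, -0.127, 0.992, 0.0]
contact_force: [-0.9, -0.5, 6.3]
grip_width: 0.488
finger_force: 8.0
```

Request:
send_rows --moves '[[[0, 0, 0], [0, 0, 0.06], 1], [[0, 0, 0], [0, 0, 0.06], 1]]'

```text
t: 21.05
tool_pos: [0.4425, 0.295, 0.0711]
tool_rot: [-0.001, -0.127, 0.992, -0.002]
contact_force: [1.2, 1.2, 0.3]
grip_width: 0.492
finger_force: 8.0
```

Request:
send_rows --moves '[[[0, 0, 0.0833], [0.0054, -0.0448, 0], 1], [[0, 0, 0.0833], [0.0054, -0.0448, 0], 1], [[0, 0, 0.0833], [0.0054, -0.0448, 0], 1], [[0, 0, 0.0833], [0.0054, -0.0448, 0], 1], [[0, 0, 0.0833], [0.0054, -0.0448, 0], 1], [[0, 0, 0.0833], [0.0054, -0.0448, 0], 1], [[0, 0, 0.0833], [0.0054, -0.0448, 0], 1], [[0, 0, 0.0833], [0.0054, -0.0448, 0], 1]]'

```text
t: 21.85
tool_pos: [0.4756, 0.0261, 0.0713]
tool_rot: [0.0, -0.608, 0.794, 0.0]
contact_force: [0.8, -0.2, -0.2]
grip_width: 0.49
finger_force: 8.0
```

Request:
send_rows --moves '[[[0, 0, 0], [0, 0, 0], 1], [[0, 0, 0], [0, 0, 0], 1], [[0, 0, 0], [0, 0, 0], 1], [[0, 0, 0], [0, 0, 0], 1]]'

```text
t: 22.25
tool_pos: [0.4758, 0.0282, 0.0713]
tool_rot: [0.0, -0.606, 0.796, 0.0]
contact_force: [0.1, -0.9, -0.4]
grip_width: 0.489
finger_force: 8.0
```

Request:
send_rows --moves '[[[0, 0, 0], [0, 0, -0.04], 1], [[0, 0, 0], [0, 0, -0.03], 1], [[0, 0, 0], [0, 0, -0.02], 1], [[0, 0, 0], [0, 0, -0.0105], 1], [[0, 0, 0], [0, 0, 0], 1], [[0, 0, 0], [0, 0, 0], 1]]'

```text
t: 22.85
tool_pos: [0.4762, 0.0279, -0.0038]
tool_rot: [0.0, -0.606, 0.795, -0.0]
contact_force: [-0.2, -0.5, 0.4]
grip_width: 0.485
finger_force: 8.0
```

Release, lift, and clear the view towards −y.

Request:
send_rows --moves '[[[0, 0, 0], [0, 0, 0], -0.36], [[0, 0, 0], [0, 0, 0], -0.36], [[0, 0, 0], [0, 0, 0], -0.36], [[0, 0, 0], [0, 0, 0.02], -0.36], [[0, 0, 0], [0, 0, 0.05], -0.36], [[0, 0, 0], [0, 0, 0.06], -0.36]]'

```text
t: 23.45
tool_pos: [0.4745, 0.0268, 0.0935]
tool_rot: [-0.002, -0.606, 0.796, 0.0]
contact_force: [2.2, 0.9, -0.7]
grip_width: 0.685
finger_force: 0.0
```

Request:
send_rows --moves '[[[0, 0, 0], [0, -0.055, 0], -0.36], [[0, 0, 0], [0, -0.055, 0], -0.36], [[0, 0, 0], [0, -0.055, 0], -0.36], [[0, 0, 0], [0, -0.055, 0], -0.36], [[0, 0, 0], [0, -0.055, 0], -0.36], [[0, 0, 0], [0, -0.055, 0], -0.36], [[0, 0, 0], [0, -0.055, 0], -0.36], [[0, 0, 0], [0, -0.055, 0], -0.36]]'

```text
t: 24.25
tool_pos: [0.4756, -0.3045, 0.0937]
tool_rot: [0.0, -0.606, 0.796, -0.0]
contact_force: [0.8, 0.1, 0.6]
grip_width: 0.681
finger_force: 0.0
```

Request:
send_rows --moves '[[[0, 0, 0], [0, 0, 0], -0.36], [[0, 0, 0], [0, 0, 0], -0.36], [[0, 0, 0], [0, 0, 0], -0.36]]'

```text
t: 24.55
tool_pos: [0.4756, -0.3022, 0.0934]
tool_rot: [0.0, -0.606, 0.796, 0.0]
contact_force: [0.3, 0.2, 0.3]
grip_width: 0.683
finger_force: 0.0
```

```bash
python3 - <<'E'
from cell import r,cams
from h import *
t=cams.get_image("top");s=cams.get_image("side")
for n,(x,y) in dict(ink=(.4796,.158),navy=(.4776,.093),soft=(.4757,.028),pale=(.4737,-.037)).items():
    g=[x,y,.022];A,a,c=blob(t,*proj(t,g),10);B,b,_=blob(s,*proj(s,g),7)
    print(n,"A%.0f"%a,c,"err mm",np.round((plane(t,*A,.022)-g)*1000,1),"tri",np.round(tri(t,A,s,B)[0],4))
print(r.sense()["tool_pos"],r.sense()["contact_force"])
i=cv2.resize(t["img"][180:250,160:300],None,fx=4,fy=4,interpolation=2)
j=cv2.resize(s["img"][190:246,240:300],None,fx=5,fy=5,interpolation=2)
cv2.imwrite("pics/6.png",np.hstack([i,j])[:, :800])
E
```

```text
ink A202 [62 49 47] err mm [ 0.4 -1.1  0. ] tri [0.479  0.1566 0.0228]
navy A197 [139  84  73] err mm [ 0.3 -0.8  0. ] tri [0.477  0.092  0.0216]
soft A209 [203 172 141] err mm [ 0.2 -0.   0. ] tri [0.4753 0.0279 0.0216]
pale A226 [112 107  96] err mm [ 0.5 -1.3  0. ] tri [ 0.4758 -0.0383  0.0112]
[ 0.4759301  -0.30175411  0.09360496] [ 0.88218798  0.37606563 -0.46316419]
```

View pics/6.png

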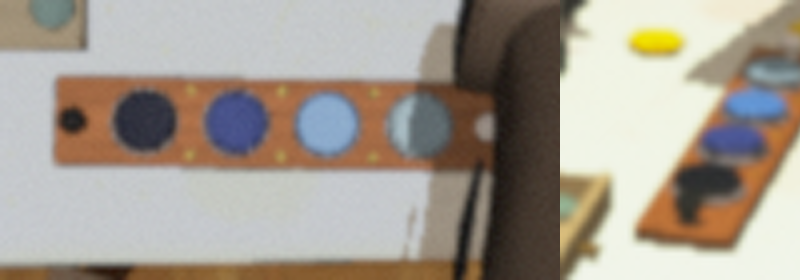

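From left to right, next to the black knob first, the discs carry ink, navy, soft and pale, each centred within about 1.5 mm. The arm's shadow edge falls across pale, so its triangulated height is off here, but I measured it correctly before. Handing in.

```bash
python3 -c "
from cell import r
print(r.finish_job())"
```

```text
the job is handed in; nothing more can be done
None
```

The job is handed in: pale, soft, navy and ink lie on the discs in order from the white knob to the black knob, each measured within about 1.5 mm of its disc's centre; the hand-in returned no verdict.

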